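Dry-fit a knife handle on its tang

ROBOT

A 6-joint arm with a two-finger parallel gripper is mounted at the origin on the work surface. World frame = base frame: x ahead of the robot, y to its left, z up, the work surface at z = 0. Lengths are in m, angles in rad, forces in N, time in s.
With the tool pointing down it reaches from about 0.25 to 0.775 m from the base axis. Payload 4 kg.
Tool frame: the origin (TCP) lies between the finger pads; the fingertips stand env.tips_ahead ahead of it and the grasp point (between the pads) lies 11 mm behind it (env.tips_ahead is the distance from the TCP to the fingertips, in m); z points along the fingers, y is the line along which they close (so a half turn about z gives the same grasp; the last joint's range is limited). The gripper opens to 85 mm and grips with 20 to 120 N. Pads are 22 mm wide; open, the fingers measure 114 mm over their backs; the gripper's body (76 mm by 85 mm) begins 54 mm behind the grasp point. The pads swing forward as they close: fully open they stand 13 mm farther back than shut.
Start: joints at [1.24, 0.087, 1.371, -0, 1.684, -0.103], TCP at [0.124, 0.536, 0.239] pointing down, gripper open.
Joint ranges: [-3.1, 3.1], [-0.76, 2.03], [0.27, 2.55], [-1.08, 4.22], [0.17, 2.65], [-2.57, 2.57]. Speed limits (rad/s): [2.79, 2.79, 3.14, 3.14, 3.14, 3.14].

INTERFACE

Orientations are given as a unit quaternion [w, x, y, z].
In Python, from cell import get_obs, viewer, close_job, env gives the robot as it stands.
- The arm moves only by the tool arm_command, never from a script. Its argument "commands" is one flat list of numbers, 7 for each row, row after row: the turn, a rotation vector about the tool's x, y, z in rad, then the shift along the tool's x, y, z in cm, then the opening, from -1 (shut) to 1 (fully open). A call has 1 to 12 rows; each row shifts and turns the commanded pose from where the row before left it, along the tool's axes as they then stand; what a row does not reach is not made up. A row lasts 1/8 s, in which the tool goes at most 62.5 mm and 10.7 degrees, less where a joint would pass 70% of its speed; a pose out of reach is approached as far as the arm can. A call with a gripper value outside its range is refused whole. The fingers move at their own pace and stop on an object; "grip_force" is the grip in N (left out, the last holds). Time passes only in rows, so rows that do not move let the fingers close. It gives the time, the measured TCP pose, the force, the opening and the grip force at its end, in the units of the state.
- get_obs(): the state, without advancing time (a new reading comes with each control period).
- viewer.read_camera(name): name is "scene" or "side" or "wrist"; returns a dict with "pixels" (400x640x3 uint8, blue, green, red), "depth" (400x640 float32, m along the optical axis (not along the pixel's ray), 0 where there is no reading), "intrinsics" (3x3 intrinsics, pixels), "R" (3x3) and "t" (3): a world point X has camera coordinates R X + t; the wrist camera has in their place "mount" (4x4, takes a point from camera to tool coordinates, whose origin is the TCP and whose axes are the flange's). Camera axes: x right, y down, z forward; pixel columns grow to the right and rows downward; lengths in m; the calibration is good to about 2 mm. A picture is of the moment at which its call begins: read the wrist's pose just before it.
- close_job(): hands the job in; it is judged then, once.
Trained networks look in the newest picture that a camera, given by its name, has taken for a name from the list of things; names that differ only in an ending like _2 or _b are one class to them, and where a whole thing is asked for, a point or a joint stands for the part that bears it (a point fixed in the world has none). Each returns a list of dicts, best first, with "p" (0 to 1); they miss things now and then, are a little off and sometimes report something else, mostly with a low value. They report only what shows in the picture. A call takes as long as a camera call. They do not tell look-alikes from the thing itself.
- viewer.recognise(camera, label): "centre" ([x, y, z] in m, in world coordinates, good to about 4 mm: the middle of the surface that is visible of it).
The state is a dict: "time_s": time; "joints": joint angles; "dq": joint speeds; "tau": joint torques, N m; "eef_pos": TCP position; "tcp_rot": TCP orientation; "wrist_force": force on the tool from outside, world axes, zero at the start; "ft_torque": the same for the moment, N m; "width": finger opening in m; "grasp_force": force on a finger pad.
Only numpy, scipy, OpenCV 4.12 (cv2) and the standard library are available. Lean on these libraries where they do the work, as an engineer would, in place of code of your own. Each camera call takes 0.05 s, during which the arm holds its last target. There are 200 camera calls.

TASK

Dry-fit the handle of the knife whose blade is clamped in the vice with its tang standing up. Turn each slotted part square to the flat tang and slide it fully home: first the brass guard down onto the vice jaws, then the dark wooden spacer, then the wooden grip, and last set the brass butt cap over the round stub on top of the grip; leave everything released, upright and seated flush. Do not disturb the jar or the file on the bench.

Things in the scene. Friction and masses are not known exactly. Their poses are not given: they have to be found in the camera images.
- blade: Knife blade clamped point down in the vice, cannot move; its flat tang stands up 51 mm above the jaws. Origin: centre of the tang's root, level with the flat jaw tops, 120 mm above the bench; z up. x along the tang's wide side (along the jaws), y across its thickness. Tang 16 mm wide (x) at the root, tapering evenly to 9 mm at its rounded tip, 5 mm thick (y).
- vice: Small blue bench vice bolted down, on the left or the right. Origin: on the bench below the tang. Steel jaw plates 80 mm wide along its y, level tops 120 mm up, 17 mm across both in x; the castings behind them are 2.5 mm lower and reach over 30 mm either side in x. Screw with cross bar reaches 91 mm along +x at 44 mm height; back end 52 mm along -x, 80 mm high.
- guard: Brass guard: flat bar 68 mm long (x) with round ends, 24 mm wide (y), 10 mm thick (z), lying flat; 20 x 8.5 mm slot through its middle, long side along x. Same either way round. Origin: centre of the underside. 110 g.
- spacer: Dark wooden spacer: flat plate 40 mm (x) by 28 mm (y), 8 mm thick, rounded corners, lying flat; 20 x 8.5 mm slot through its middle, long side along x. Same either way round. Origin: centre of the underside. 20 g.
- grip: Mid-brown wooden handle grip standing on end: 40 mm (x) by 28 mm (y), rounded corners, 80 mm high to its flat top, where a round stub 17 mm in diameter rises 8 mm more. A 20 x 8.5 mm slot (long side along x), 36 mm deep, in its lower end takes the tang. Same either way round. Origin: centre of the underside. About 85 g.
- cap: Round brass butt cap standing mouth down: 28 mm in diameter, 18 mm high, flat closed top; the hollow below, 22 mm in diameter and 10.5 mm deep, goes over the grip's stub so that the rim rests on the grip's flat top. Origin: centre of the underside (plane of the mouth). About 55 g.
- anvil: Small steel bench anvil, fixed, 86 mm high, about 160 mm long along its y axis and 75 mm wide; it may stand on the left or on the right. Origin: on the bench under its middle. Not needed.
- jar: Closed amber glass jar, 58 mm in diameter, 64 mm high, loose, standing among the parts. Origin: centre of the underside. Leave it where it is.
- file: Flat file with a wooden handle, 250 mm long along x (handle end at x = -140 mm), about 22 mm high, lying loose between vice and anvil. Origin: on the bench under it. Leave it where it is.
Things that resemble listed ones, but are neither listed nor needed, are in the scene too. Several things look just like the cap: the one meant starts farthest to the robot's right. Of the things that look like the guard, take the one that is farthest to the robot's right at the start.

How it is judged:
By the outcome, as a careful person would: the job done as asked, in the order asked, and still so for the second after the job is handed in, with the robot touching nothing.
It also fails if it takes over 134 s, if anything falls off the work surface, if the arm or the gripper's body presses on something with over 40 N, if the wrist force passes 120 N, or if a joint passes its speed limit or range.

## Working session

There is one attempt and no reset: what is moved stays moved. The work goes in short steps, Python scripts to look and compute and a tool call to move; the robot and the scene stay as the last step left them, time stands still between calls to the robot, and variables do not carry over. Pictures are saved under pics/ and viewed, at most 17 in all, crops included, and the job is handed in when it is done.

Besides the shell and the picture viewer there is one more tool, called after "Call:" by a JSON object that holds its "method" and its "body", one argument or row to a line. arm_command: Moves the arm, as the interface text tells. Its arguments: {"type":"object","properties":{"commands":{"type":"array"},"grip_force":{"type":"number"}},"required":["commands"]}

```bash
mkdir -p pics; ls
cat > h.py <<'E'
import numpy as np, cv2
from scipy.spatial.transform import Rotation as Ro
from cell import get_obs, viewer, close_job, env
def cloud(c,o=None):
    K=c["intrinsics"];d=c["depth"].astype(float);v,u=np.mgrid[:400,:640]
    P=np.stack([(u-K[0,2])/K[0,0]*d,(v-K[1,2])/K[1,1]*d,d],-1)
    if "R" in c: W=(P-c["t"])@c["R"]
    else:
        M=c["mount"];q=o["tcp_rot"];W=(P@M[:3,:3].T+M[:3,3])@Ro.from_quat([q[1],q[2],q[3],q[0]]).as_matrix().T+o["eef_pos"]
    W[d==0]=np.nan
    return W
def shot(n,f):
    o=get_obs();c=viewer.read_camera(n);cv2.imwrite("pics/"+f,c["pixels"]);return c,cloud(c,o)
E
python3 - <<'E'
from h import *
print(get_obs(),env.tips_ahead)
for n in("scene","side"):
    c,W=shot(n,n+"0.png");np.save(n+"0.npy",W)
    if"R" in c:print(n,-c["R"].T@c["t"],c["R"].round(2).tolist())
    for l in("blade","vice","guard","spacer","grip","cap","anvil","jar","file"):
        print(l,[(np.round(r["centre"],3).tolist(),round(r["p"],2)) for r in viewer.recognise(n,l)])
E
```

```text
pics
{'time_s': 0.0, 'joints': array([ 1.23989379e+00,  8.79700863e-02,  1.37229497e+00, -9.69505546e-06,
        1.68356987e+00, -1.03068265e-01]), 'dq': array([ 0.00225211, -0.00023189,  0.00103126,  0.00015169, -0.00039224,
        0.00019173]), 'tau': array([-1.17062194e-03, -3.51889551e+01, -3.13260913e+01, -2.65675444e-04,
        1.10462579e-02,  1.53933689e-05]), 'eef_pos': array([0.12406045, 0.53533028, 0.23811019]), 'tcp_rot': array([-2.36661427e-04,  1.13671374e-01,  9.93517771e-01, -1.09588412e-03]), 'wrist_force': array([0.82538971, 0.4193528 , 0.1644023 ]), 'ft_torque': array([ 0.0147627 , -0.04641737,  0.02532431]), 'grasp_force': 0.0, 'width': 0.08547003588560761} 0.008
scene [1.09109123 0.65835491 0.94475697] [[-0.76, 0.64, 0.01], [0.45, 0.55, -0.7], [-0.46, -0.53, -0.71]]
blade []
vice [([0.659, -0.113, 0.059], 0.69)]
guard [([0.497, 0.298, 0.006], 0.79), ([0.453, 0.182, 0.011], 0.51)]
spacer []
grip [([0.39, 0.313, 0.055], 0.72)]
cap [([0.343, -0.229, 0.016], 0.59)]
anvil [([0.67, 0.161, 0.071], 0.94)]
jar [([0.47, -0.002, 0.046], 0.76)]
file [([0.714, -0.005, 0.011], 0.79)]
side [ 0.31707825 -0.6289724   0.8361115 ] [[0.94, -0.33, 0.01], [-0.23, -0.7, -0.67], [0.23, 0.63, -0.74]]
blade [([0.648, -0.144, 0.145], 0.68)]
vice [([0.636, -0.154, 0.063], 0.79)]
guard [([0.452, 0.171, 0.012], 0.64), ([0.489, 0.286, 0.009], 0.51)]
spacer [([0.447, -0.162, 0.008], 0.61)]
grip [([0.381, 0.297, 0.053], 0.8)]
cap [([0.336, -0.242, 0.02], 0.71), ([0.352, -0.318, 0.014], 0.58)]
anvil [([0.652, 0.127, 0.071], 0.68)]
jar [([0.456, -0.032, 0.055], 0.57)]
file [([0.697, -0.012, 0.017], 0.72)]
```

View pics/scene0.png

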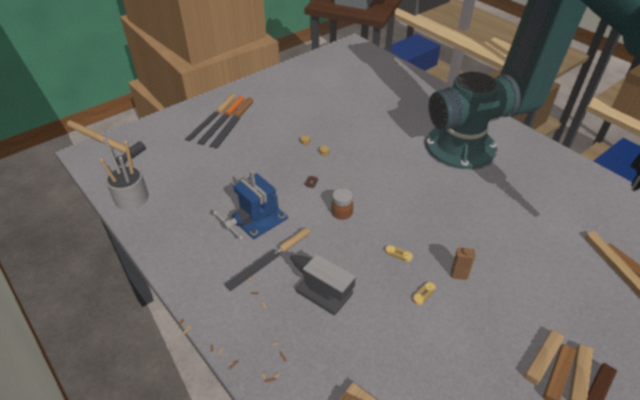

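View pics/side0.png

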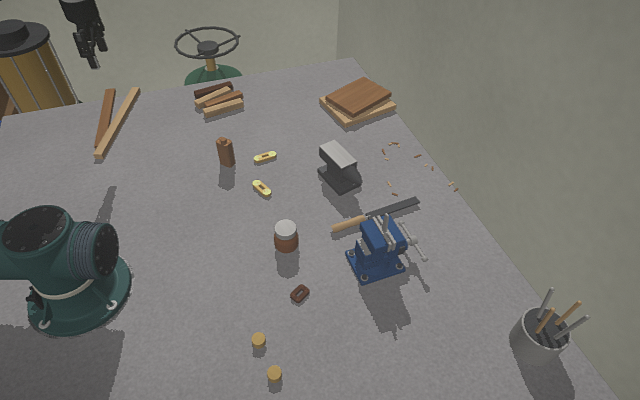

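The scene view shows two guards (398,253 and 424,293), two caps (305,140 and 324,150), the grip at (462,263), the spacer at (311,181), the jar at (342,205) and the vice at (258,205). The side view shows the same things: guards at (261,188) and (265,157), caps at (259,341) and (275,374), and the vice at (380,245) with the tang at (386,222).

I'll take the guard near (0.45,0.18) and the cap near (0.35,-0.32), which are the rightmost of each kind.

```bash
cat >> h.py <<'E'
def blob(W,x,y,r,z0,z1):
    P=W.reshape(-1,3);P=P[~np.isnan(P[:,0])]
    return P[(np.hypot(P[:,0]-x,P[:,1]-y)<r)&(P[:,2]>z0)&(P[:,2]<z1)]
def rect(P):
    (cx,cy),(w,h),a=cv2.minAreaRect((P[:,:2]*1000).astype(np.float32))
    if w<h:w,h,a=h,w,a+90
    return "c=(%.1f,%.1f) L=%.1f W=%.1f yawlong=%.1f n=%d z=%.1f"%(cx,cy,w,h,(a+90)%180-90,len(P),1000*np.median(P[:,2]))
def plan(x,y,z,yaw):
    """target TCP (m), yaw (deg, mod 180) of tool y; prints turn about tool z and shift in tool axes after it (cm)"""
    o=get_obs();q=o["tcp_rot"];R=Ro.from_quat([q[1],q[2],q[3],q[0]]).as_matrix()
    cur=np.degrees(np.arctan2(R[1,1],R[0,1]));d=(yaw-cur+90)%180-90
    t=np.radians(cur+d);Y=np.array([np.cos(t),np.sin(t),0]);Z=np.array([0,0,-1.]);X=np.cross(Y,Z)
    p=np.array([x,y,z])-o["eef_pos"];s=100*np.array([X@p,Y@p,Z@p])
    tilt=np.degrees(np.arccos(min(1,-R[2,2])))
    print("turn rz=%.3f (%.1f deg, j6 %.2f->%.2f) shift cm %s tilt %.2f t=%.1f"%(-np.radians(d),d,o["joints"][5],o["joints"][5]-np.radians(d),s.round(2),tilt,o["time_s"]))
E
python3 - <<'E'
from h import *
for n in("side","scene"):
    W=np.load(n+"0.npy");print(n)
    for l,x,y,r,a,b in(("bench",.5,.05,.03,-1,1),("guard",.455,.178,.05,.006,.02),("spacer",.45,-.16,.04,.005,.02),("grip",.385,.31,.05,.074,.084),("stub",.385,.31,.05,.085,.095),("cap",.352,-.318,.03,.013,.03),("cap2",.338,-.24,.03,.013,.03),("tang",.65,-.14,.07,.13,.18),("jaw",.65,-.14,.07,.1185,.125)):
        P=blob(W,x,y,r,a,b);print(l,rect(P) if len(P)>3 else len(P))
c=viewer.read_camera("wrist");print(c["mount"].round(4).tolist(),c["intrinsics"][0,0])
plan(.452,.178,.25,0)
E
```

```text
side
bench c=(504.8,54.8) L=59.3 W=45.1 yawlong=-47.3 n=244 z=-1.1
guard c=(450.0,174.5) L=66.7 W=25.6 yawlong=-67.8 n=148 z=9.2
spacer c=(450.6,-161.6) L=40.0 W=28.1 yawlong=27.8 n=165 z=7.0
grip c=(383.5,307.6) L=41.2 W=31.5 yawlong=-49.3 n=97 z=78.7
stub c=(385.0,307.4) L=15.9 W=13.5 yawlong=62.1 n=18 z=86.9
cap c=(351.6,-314.8) L=26.7 W=26.6 yawlong=-57.0 n=183 z=16.8
cap2 c=(340.0,-239.1) L=26.8 W=25.8 yawlong=75.0 n=153 z=17.1
tang c=(646.8,-137.8) L=14.4 W=6.5 yawlong=-69.3 n=72 z=149.3
jaw c=(647.3,-137.4) L=79.2 W=69.1 yawlong=77.5 n=178 z=119.4
scene
bench c=(499.5,49.8) L=58.3 W=55.8 yawlong=49.1 n=332 z=-0.2
guard c=(449.8,178.8) L=66.9 W=27.7 yawlong=-67.1 n=210 z=9.7
spacer c=(451.3,-156.1) L=43.6 W=27.4 yawlong=32.7 n=89 z=7.9
grip c=(384.3,312.4) L=40.6 W=30.2 yawlong=-48.9 n=159 z=79.8
stub c=(384.5,312.1) L=18.5 W=14.8 yawlong=-0.9 n=36 z=87.5
cap c=(354.3,-308.7) L=32.1 W=24.1 yawlong=51.6 n=52 z=17.2
cap2 c=(340.1,-234.2) L=29.5 W=25.6 yawlong=11.3 n=55 z=17.0
tang c=(649.1,-133.1) L=17.6 W=6.3 yawlong=-82.7 n=60 z=149.5
jaw c=(646.8,-131.5) L=82.4 W=69.8 yawlong=89.5 n=177 z=119.6
[[0.0005, -0.9477, -0.3193, 0.0812], [1.0, 0.0003, 0.0006, 0.0002], [-0.0005, -0.3193, 0.9477, -0.1331], [0.0, 0.0, 0.0, 1.0]] 302.2274047168238
turn rz=1.343 (-76.9 deg, j6 -0.10->1.24) shift cm [-35.78  32.78  -1.06] tilt 0.00 t=1.1
```

Call:
{"method": "arm_command", "body": {
  "commands": [0,0,0.16,0,0,0,0.2,0,0,0.16,0,0,0,0.2,0,0,0.16,0,0,0,0.2,0,0,0.16,0,0,0,0.2,0,0,0.16,0,0,0,0.2,0,0,0.15,0,0,0,0.2,0,0,0,-5.1,1.8,0,0.2,0,0,0,-5.1,1.8,0,0.2,0,0,0,-5.1,1.8,0,0.2,0,0,0,-5.1,1.8,0,0.2,0,0,0,-5.1,1.8,0,0.2,0,0,0,-5.1,1.8,0,0.2]
}}

```text
time_s: 2.55
eef_pos: [0.3421, 0.2931, 0.2396]
tcp_rot: [0.0, 0.555, 0.832, 0.001]
wrist_force: [0.4, 0.1, -0.0]
width: 0.0514
grasp_force: 0.0
```

Call:
{"method": "arm_command", "body": {
  "commands": [0,0,0,-5.1,1.8,0,0.2,0,0,0,-5.1,1.8,0,0.2,0,0,0,-5.1,1.8,0,0.2,0,0,0,0,0,4,0.2,0,0,0,0,0,4.8,0.2,0,0,0,0,0,0,0.2,0,0,0,0,0,0,0.2]
}}

```text
time_s: 3.42
eef_pos: [0.4505, 0.1742, 0.1532]
tcp_rot: [0.001, 0.555, 0.832, 0.001]
wrist_force: [0.3, -0.3, 0.4]
width: 0.0511
grasp_force: 0.0
```

```bash
cat > g.py <<'E'
from h import *
c,W=shot("wrist","w1.png")
o=get_obs();print(o["eef_pos"],o["width"],o["wrist_force"])
print("bench",np.median(blob(W,.45,.1,.1,-.01,.003)[:,2]))
P=blob(W,.45,.177,.05,.006,.02);print(rect(P))
plan(.45,.177,.03,22.5)
E
python3 g.py
```

```text
[0.45111705 0.17443845 0.15412125] 0.051422347991559834 [ 0.19367021  0.21047342 -0.09502173]
bench -0.0016723392779599555
c=(449.6,177.2) L=66.9 W=24.0 yawlong=-66.8 n=1409 z=8.3
turn rz=0.001 (-0.0 deg, j6 -0.14->-0.14) shift cm [ 2.800e-01 -1.000e-02  1.241e+01] tilt 0.28 t=3.5
```

View pics/w1.png

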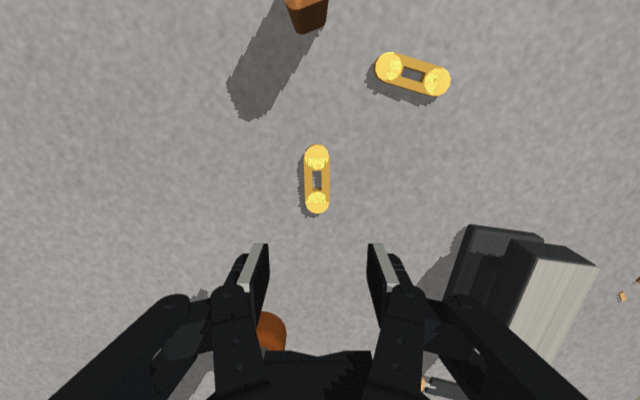

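The guard at (317,180) is clear of everything, and its size and height match the listing. I'll descend and grip it.

Call:
{"method": "arm_command", "body": {
  "commands": [0,0,-0.01,0.3,0,0,0.2,0,0,0,0,0,4.7,0.2,0,0,0,0,0,4.7,0.2,0,0,0,0,0,3.3,0.2,0,0,0,0,0,1.5,0.2,0,0,0,0,0,0,0.2,0,0,0,0,0,0,-0.8,0,0,0,0,0,0,-0.8,0,0,0,0,0,0,-0.8,0,0,0,0,0,0,-0.8,0,0,0,0,0,0,-0.8],
  "grip_force": 40
}}

```text
time_s: 4.85
eef_pos: [0.4502, 0.1771, 0.0115]
tcp_rot: [0.001, 0.551, 0.834, 0.002]
wrist_force: [-0.4, 0.1, 6.0]
width: 0.0226
grasp_force: 40.4
```

Call:
{"method": "arm_command", "body": {
  "commands": [0,0,0,0,0,-3,-0.8,0,0,0,0,0,-5,-0.8,0,0,0,0,0,-5.5,-0.8,0,0,0,0,0,-5.5,-0.8,0,0,0,0,0,-5.5,-0.8,0,0,0,0,0,-5.5,-0.8,0,0,0,-4.6,0.7,0,-0.8,0,0,0,-4.6,0.7,0,-0.8,0,0,0,-4.6,0.7,0,-0.8,0,0,0,-4.6,0.7,0,-0.8]
}}

```text
time_s: 6.1
eef_pos: [0.5469, 0.0171, 0.3093]
tcp_rot: [-0.0, 0.551, 0.834, 0.0]
wrist_force: [0.6, 1.7, -1.1]
width: 0.023
grasp_force: 39.6
```

Call:
{"method": "arm_command", "body": {
  "commands": [0,0,0,-4.6,0.8,0,-0.8,0,0,0,-4.6,0.8,0,-0.8,0,0,0,-4.6,0.8,0,-0.8,0,0,0,-4.4,0.7,0,-0.8,0,0,0.16,0,0,0,-0.8,0,0,0,0,0,0,-0.8,0,0,0,0,0,0,-0.8,0,0,0,0,0,0,-0.8]
}}

```text
time_s: 7.1
eef_pos: [0.6461, -0.1363, 0.3099]
tcp_rot: [0.0, 0.615, 0.788, 0.0]
wrist_force: [-0.3, -0.4, -1.1]
width: 0.0227
grasp_force: 39.7
```

```bash
cat > v.py <<'E'
from h import *
c,W=shot("wrist","w2.png");np.save("v.npy",W)
o=get_obs();print(o["eef_pos"],o["width"],o["wrist_force"])
for l,a,b in(("tip",.160,.175),("tang",.13,.175),("low",.122,.14),("jaw",.1175,.1235),("cast",.112,.1175)):
    P=blob(W,.648,-.136,.06,a,b);print(l,rect(P) if len(P)>5 else len(P))
plan(.648,-.136,.3,14)
E
python3 v.py
```

```text
[ 0.64613988 -0.13629989  0.30989138] 0.022219970424585643 [ 0.11394042  0.24221487 -0.81144677]
tip c=(648.2,-134.6) L=9.4 W=5.0 yawlong=-87.6 n=62 z=167.4
tang c=(648.2,-133.5) L=11.7 W=5.0 yawlong=-88.2 n=126 z=159.7
low c=(647.9,-134.8) L=15.5 W=4.6 yawlong=-89.3 n=36 z=130.9
jaw c=(646.8,-130.4) L=70.8 W=63.9 yawlong=-88.3 n=592 z=118.5
cast c=(645.3,-134.2) L=78.6 W=73.1 yawlong=-88.4 n=3280 z=115.7
turn rz=0.000 (-0.0 deg, j6 -0.54->-0.54) shift cm [-0.02  0.19  0.99] tilt 0.05 t=7.2
```

View pics/w2.png

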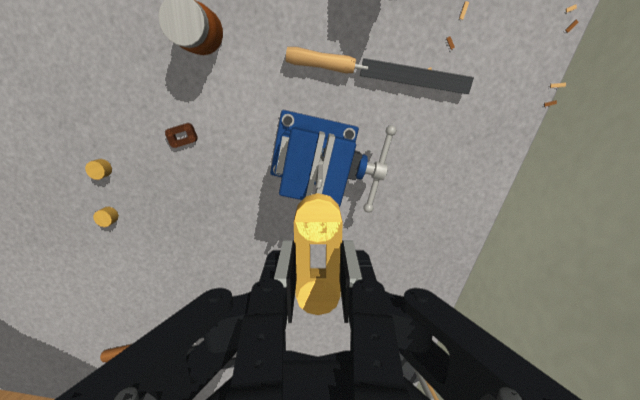

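The guard is held at (318,250) with its slot open. The vice is at (320,160) and the tang at about (320,180), partly hidden by the guard. I'll turn square to the tang, move sideways and look again. I'll also measure how the guard sits in the gripper.

Call:
{"method": "arm_command", "body": {
  "commands": [0,0,0.11,4,0,0,-0.8,0,0,0.105,0,0,0,-0.8,0,0,0,0,0,0,-0.8,0,0,0,0,0,0,-0.8]
}}

```text
time_s: 7.65
eef_pos: [0.6366, -0.0982, 0.3093]
tcp_rot: [0.0, 0.697, 0.717, 0.0]
wrist_force: [-0.2, 0.2, -1.1]
width: 0.0224
grasp_force: 39.7
```

```bash
cat > v.py <<'E'
from h import *
import sys
f=sys.argv[1]
o=get_obs();c,W=shot("wrist",f)
print(o["eef_pos"],o["width"],o["wrist_force"])
for l,r,a,b in(("tip",.03,.160,.175),("mid",.03,.14,.16),("tang",.03,.13,.175),("low",.03,.122,.14),("jaw",.06,.1175,.1235),("cast",.06,.112,.1175)):
    P=blob(W,.648,-.136,r,a,b);print(l,rect(P) if len(P)>5 else len(P))
# held part in tool frame
q=o["tcp_rot"];R=Ro.from_quat([q[1],q[2],q[3],q[0]]).as_matrix()
T=((W.reshape(-1,3)-o["eef_pos"])@R).reshape(W.shape);np.save("T.npy",T)
px=c["pixels"].astype(int);col=(px[...,2]-px[...,0]>60)
m=col&(T[...,2]>-.03)&(T[...,2]<.03)&(abs(T[...,1])<.02)
P=T[m]
if len(P)>20:
    print("held",rect(P)); A=np.c_[P[:,:2],np.ones(len(P))];k=np.linalg.lstsq(A,P[:,2],rcond=None)[0];r=P[:,2]-A@k
    ok=abs(r)<.004;k=np.linalg.lstsq(A[ok],P[ok,2],rcond=None)[0];print("plane slope deg",np.degrees(k[:2]).round(2),"z0 mm",k[2]*1000,ok.sum(),len(P))
plan(.648,-.136,.3,2)
E
python3 v.py w3.png
```

```text
[ 0.63663579 -0.09818841  0.30934654] 0.022384492607461576 [-0.21207062  0.22657211 -1.10658265]
tip 0
mid 0
tang 0
low 0
jaw c=(652.2,-118.2) L=56.8 W=47.2 yawlong=-19.6 n=263 z=118.4
cast c=(645.4,-133.8) L=78.2 W=72.9 yawlong=-88.3 n=2003 z=115.7
held c=(0.8,0.7) L=67.7 W=23.7 yawlong=0.5 n=4613 z=3.3
plane slope deg [0.17 0.02] z0 mm 3.355754729097854 4455 4613
turn rz=-0.006 (0.3 deg, j6 -0.27->-0.28) shift cm [-3.8   1.    0.93] tilt 0.00 t=7.7
```

View pics/w3.png

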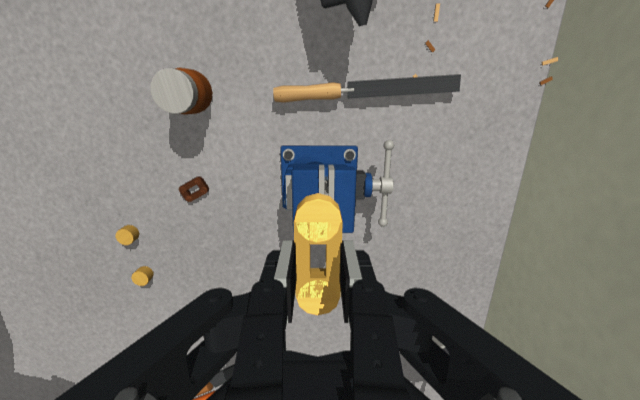

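The tang is now hidden behind the guard at (318,215). I moved the wrong way, so I'll shift along -x for a clear look.

Call:
{"method": "arm_command", "body": {
  "commands": [0,0,0,-4,0.5,0,-0.8,0,0,0,-4,0.5,0,-0.8,0,0,0,0,0,0,-0.8,0,0,0,0,0,0,-0.8]
}}

```text
time_s: 8.2
eef_pos: [0.6489, -0.178, 0.3089]
tcp_rot: [-0.0, 0.697, 0.717, 0.0]
wrist_force: [1.1, -0.2, 0.2]
width: 0.0226
grasp_force: 39.7
```

```bash
python3 v.py w4.png
python3 - <<'E'
from h import *
i=cv2.imread("pics/w4.png");cv2.imwrite("pics/w4c.png",cv2.resize(i[60:260,220:420],None,fx=2.5,fy=2.5))
E
```

```text
[ 0.64887019 -0.17802484  0.30892351] 0.022560119344475632 [ 1.09222617 -0.2249885   0.21698087]
tip c=(648.5,-134.9) L=9.5 W=4.6 yawlong=-88.5 n=69 z=167.5
mid c=(647.9,-129.4) L=3.9 W=1.1 yawlong=4.0 n=19 z=152.4
tang c=(648.5,-133.8) L=11.7 W=4.7 yawlong=-87.1 n=98 z=166.8
low c=(647.8,-128.1) L=4.1 W=1.1 yawlong=2.5 n=15 z=132.1
jaw c=(652.4,-135.6) L=80.4 W=53.2 yawlong=81.2 n=771 z=118.4
cast c=(645.3,-135.4) L=79.5 W=73.0 yawlong=-88.5 n=3933 z=115.7
held c=(0.5,0.8) L=68.0 W=23.8 yawlong=0.7 n=4624 z=3.3
plane slope deg [0.19 0.13] z0 mm 3.3491135057397696 4459 4624
turn rz=-0.006 (0.4 deg, j6 -0.38->-0.39) shift cm [4.14 0.05 0.93] tilt 0.04 t=8.2
```

View pics/w4c.png

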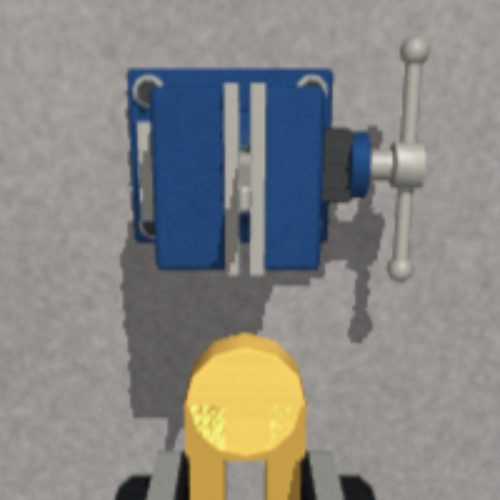

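The tang sits between the jaws at about (246,185) in the crop, with its tip measured at (648.5,-134.9) mm. I'll move over it and come down.

Call:
{"method": "arm_command", "body": {
  "commands": [0,0,0,2.1,0,0,-0.8,0,0,0,2.1,0,0,-0.8,0,0,0,0,0,5,-0.8,0,0,0,0,0,5,-0.8,0,0,0,0,0,1.5,-0.8,0,0,0,0,0,0,-0.8,0,0,0,0,0,0,-0.8]
}}

```text
time_s: 9.12
eef_pos: [0.6491, -0.1358, 0.1978]
tcp_rot: [0.002, 0.697, 0.717, 0.001]
wrist_force: [-0.4, 0.2, -0.9]
width: 0.0226
grasp_force: 39.7
```

Call:
{"method": "arm_command", "body": {
  "commands": [0,0,0,0,0,1.0,-0.8,0,0,0,0,0,1.0,-0.8,0,0,0,0,0,1,-0.8,0,0,0,0,0,0,-0.8]
}}

```text
time_s: 9.62
eef_pos: [0.6469, -0.1356, 0.1622]
tcp_rot: [-0.002, 0.697, 0.717, -0.001]
wrist_force: [-0.2, -0.3, -1.3]
width: 0.0226
grasp_force: 39.7
```

Call:
{"method": "arm_command", "body": {
  "commands": [0,0,0,0,0,1.0,-0.8,0,0,0,0,0,1.0,-0.8,0,0,0,0,0,0.6,-0.8,0,0,0,0,0,0,-0.8]
}}

```text
time_s: 10.12
eef_pos: [0.6473, -0.1356, 0.1372]
tcp_rot: [-0.001, 0.697, 0.717, -0.0]
wrist_force: [0.5, -0.4, -1.8]
width: 0.0226
grasp_force: 39.7
```

Call:
{"method": "arm_command", "body": {
  "commands": [0,0,0,0,0,0.2,-0.8,0,0,0,0,0,0,-0.8,0,0,0,0,0,0,-0.8]
}}

```text
time_s: 10.5
eef_pos: [0.6479, -0.1358, 0.1367]
tcp_rot: [0.0, 0.697, 0.717, 0.0]
wrist_force: [-0.1, 0.2, -1.2]
width: 0.0221
grasp_force: 39.7
```

Call:
{"method": "arm_command", "body": {
  "commands": [0,0,0,0,0,0.1,-0.8,0,0,0,0,0,0,-0.8,0,0,0,0,0,0,-0.8]
}}

```text
time_s: 10.88
eef_pos: [0.6477, -0.1358, 0.1353]
tcp_rot: [-0.0, 0.697, 0.717, 0.0]
wrist_force: [-0.3, -0.1, -1.4]
width: 0.0228
grasp_force: 39.7
```

Call:
{"method": "arm_command", "body": {
  "commands": [0,0,0,0,0,0.2,-0.8,0,0,0,0,0,0,-0.8,0,0,0,0,0,0,-0.8]
}}

```text
time_s: 11.25
eef_pos: [0.6477, -0.1358, 0.1332]
tcp_rot: [-0.0, 0.697, 0.717, -0.0]
wrist_force: [-1.2, 0.4, -2.1]
width: 0.0224
grasp_force: 39.7
```

Call:
{"method": "arm_command", "body": {
  "commands": [0,0,0,0,0,0.1,-0.8,0,0,0,0,0,0,-0.8,0,0,0,0,0,0,-0.8]
}}

```text
time_s: 11.62
eef_pos: [0.6477, -0.1358, 0.1323]
tcp_rot: [-0.0, 0.697, 0.717, 0.0]
wrist_force: [-0.1, 0.0, -0.6]
width: 0.0226
grasp_force: 39.7
```

Call:
{"method": "arm_command", "body": {
  "commands": [0,0,0,0,0,0.1,-0.8,0,0,0,0,0,0,-0.8,0,0,0,0,0,0,-0.8]
}}

```text
time_s: 12.0
eef_pos: [0.6479, -0.1358, 0.1317]
tcp_rot: [0.0, 0.697, 0.717, 0.0]
wrist_force: [-0.6, -0.2, 1.0]
width: 0.0225
grasp_force: 39.9
```

Call:
{"method": "arm_command", "body": {
  "commands": [0,0,0,0,0,0.1,-0.8,0,0,0,0,0,0,-0.8,0,0,0,0,0,0,-0.8]
}}

```text
time_s: 12.38
eef_pos: [0.6479, -0.1359, 0.1316]
tcp_rot: [0.0, 0.697, 0.717, 0.0]
wrist_force: [-2.1, 0.3, 4.9]
width: 0.0223
grasp_force: 40.4
```

Call:
{"method": "arm_command", "body": {
  "commands": [0,0,0,0,0,0,0,0,0,0,0,0,0,0,0,0,0,0,0,0,0,0,0,0,0,0,0,0,0,0,0,0,0,-4,0,0,0,0,0,0,-5,0,0,0,0,0,0,-5,0,0,0,0,-2,0,-4,0,0,0,0,-2,0,0,0,0,0,0,0,0,0,0,0,0,0,0,0,0,0]
}}

```text
time_s: 13.75
eef_pos: [0.6484, -0.1754, 0.3075]
tcp_rot: [-0.002, 0.697, 0.717, -0.001]
wrist_force: [0.2, 0.1, -0.8]
width: 0.0425
grasp_force: 0.0
```

```bash
cat > v2.py <<'E'
from h import *
import sys
f,z0,z1=sys.argv[1],float(sys.argv[2]),float(sys.argv[3])
o=get_obs();c,W=shot("wrist",f);np.save("W.npy",W)
print(o["eef_pos"],o["width"],o["wrist_force"])
P=blob(W,.648,-.136,.06,z0,z1);print("top",rect(P))
A=np.c_[P[:,:2]-[.648,-.136],np.ones(len(P))];k=np.linalg.lstsq(A,P[:,2],rcond=None)[0];print("slope deg",np.degrees(k[:2]).round(2),"z",k[2])
P=blob(W,.648,-.136,.03,.16,.175);print("tip",rect(P) if len(P)>5 else 0)
P=blob(W,.648,-.136,.07,.112,.1175);print("cast",rect(P) if len(P)>5 else 0)
P=blob(W,.45,-.16,.04,.004,.015);print("spacer",rect(P) if len(P)>5 else 0)
plan(.45,-.16,.17,120)
i=c["pixels"];cv2.imwrite("pics/"+f,cv2.resize(i[60:310,190:450],None,fx=2,fy=2))
E
python3 v2.py w5.png .125 .135
```

```text
[ 0.64835886 -0.17535969  0.30745726] 0.04252374981386011 [ 0.18766837  0.0648594  -0.77794759]
top c=(648.7,-135.4) L=66.8 W=23.1 yawlong=-87.6 n=1242 z=128.3
slope deg [-0.04  0.15] z 0.12831407844425105
tip c=(648.4,-134.6) L=9.1 W=4.6 yawlong=-88.1 n=71 z=167.5
cast c=(645.4,-135.3) L=79.5 W=73.0 yawlong=-88.3 n=3436 z=115.7
spacer c=(450.7,-159.1) L=40.7 W=28.0 yawlong=30.1 n=464 z=6.0
turn rz=1.076 (-61.6 deg, j6 -0.38->0.70) shift cm [-16.43 -11.23  13.77] tilt 0.26 t=13.8
```

View pics/w5.png

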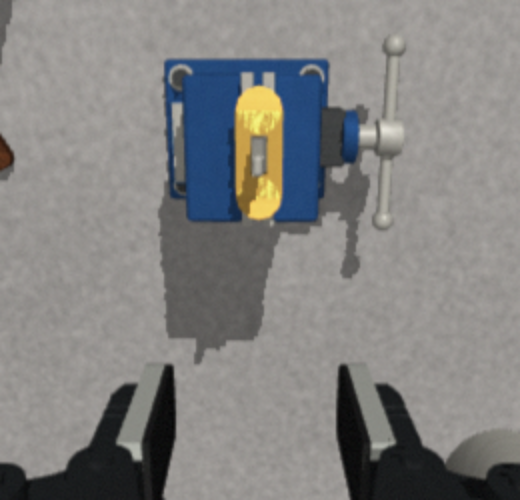

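The guard is seated flat, with its top level at jaw height plus 10 mm and the tang through the slot at (258,155). Next is the spacer at about (450.7,-159.1), yaw 30°.

Call:
{"method": "arm_command", "body": {
  "commands": [0,0,0.18,0,0,0,0.1,0,0,0.18,0,0,0,0.1,0,0,0.18,0,0,0,0.1,0,0,0.18,0,0,0,0.1,0,0,0.18,0,0,0,0.1,0,0,0.18,0,0,0,0.1,0,0,0,-4.1,-2.8,0,0.1,0,0,0,-4.1,-2.8,0,0.1,0,0,0,-4.1,-2.8,0,0.1,0,0,0,-4.1,-2.8,0,0.1]
}}

```text
time_s: 15.05
eef_pos: [0.449, -0.1587, 0.309]
tcp_rot: [-0.001, 0.966, 0.257, -0.001]
wrist_force: [0.6, -0.6, -0.0]
width: 0.0472
grasp_force: 0.0
```

Call:
{"method": "arm_command", "body": {
  "commands": [0,0,0,0,0,5,0.1,0,0,0,0,0,5,0.1,0,0,0,0,0,5,0.1,0,0,0,0,0,0,0.1,0,0,0,0,0,0,0.1]
}}

```text
time_s: 15.68
eef_pos: [0.4518, -0.1599, 0.162]
tcp_rot: [0.001, 0.966, 0.257, 0.001]
wrist_force: [0.3, -0.2, 0.5]
width: 0.0465
grasp_force: 0.0
```

Run:
```python
from h import *
c,W=shot("wrist","w6.png")
P=blob(W,.45,-.16,.04,.004,.015);print(rect(P));x,y=np.array(cv2.minAreaRect((P[:,:2]*1e6).astype(np.float32))[0])/1e6
plan(x,y,.0115,120)
```

```text
c=(450.7,-159.4) L=40.2 W=27.7 yawlong=28.7 n=893 z=6.3
turn rz=-0.004 (0.2 deg, j6 0.59->0.59) shift cm [-0.1  -0.16 15.16] tilt 0.27 t=15.7
```

Call:
{"method": "arm_command", "body": {
  "commands": [0,0,0.02,-0.1,-0.1,0,0.1,0,0,0,0,0,5,0.1,0,0,0,0,0,5,0.1,0,0,0,0,0,3.5,0.1,0,0,0,0,0,1.5,0.1,0,0,0,0,0,0,0.1,0,0,0,0,0,0,-0.8,0,0,0,0,0,0,-0.8,0,0,0,0,0,0,-0.8,0,0,0,0,0,0,-0.8],
  "grip_force": 30
}}

```text
time_s: 16.98
eef_pos: [0.4514, -0.1604, 0.0126]
tcp_rot: [0.002, 0.969, 0.247, 0.002]
wrist_force: [-0.1, 0.1, 5.9]
width: 0.0265
grasp_force: 30.2
```

Call:
{"method": "arm_command", "body": {
  "commands": [0,0,0,0,0,-3,-0.8,0,0,0,0,0,-5,-0.8,0,0,0,0,0,-6,-0.8,0,0,0,0,0,-6,-0.8,0,0,0,0,0,-6,-0.8,0,0,0,0,0,-4,-0.8,0,0,0,0,0,0,-0.8,0,0,0,0,0,0,-0.8]
}}

```text
time_s: 17.98
eef_pos: [0.4492, -0.1593, 0.3094]
tcp_rot: [-0.0, 0.969, 0.247, -0.0]
wrist_force: [-0.1, -0.1, -1.0]
width: 0.0266
grasp_force: 29.6
```

```bash
cat > held.py <<'E'
from h import *
import sys
def held(f,lo=-.03,hi=.03,save=True):
    o=get_obs();c,W=shot("wrist",f)
    q=o["tcp_rot"];R=Ro.from_quat([q[1],q[2],q[3],q[0]]).as_matrix()
    T=((W.reshape(-1,3)-o["eef_pos"])@R).reshape(W.shape)
    px=c["pixels"].astype(int);m=(px[...,2]-px[...,0]>12)&(T[...,2]>lo)&(T[...,2]<hi)&(abs(T[...,1])<.02)&(abs(T[...,0])<.03)
    P=T[m];print("held n",len(P))
    if len(P)>20:
        zs=np.percentile(P[:,2],10);Q=P[abs(P[:,2]-zs)<.003];print(rect(Q))
        A=np.c_[Q[:,:2],np.ones(len(Q))];k=np.linalg.lstsq(A,Q[:,2],rcond=None)[0];print("slope",np.degrees(k[:2]).round(2))
if __name__=="__main__":
    held(sys.argv[1]); print(get_obs()["wrist_force"],get_obs()["width"]); plan(.648,-.136,.31,1.7)
E
python3 held.py w7.png
```

```text
held n 3247
c=(-0.7,0.5) L=41.1 W=27.7 yawlong=0.2 n=2956 z=6.5
slope [0.2  0.09]
[-0.52136449  0.03346488 -0.07955593] 0.026626424296887347
turn rz=-1.102 (63.1 deg, j6 0.61->-0.49) shift cm [ 1.73 19.97 -0.15] tilt 0.18 t=18.0
```

View pics/w7.png

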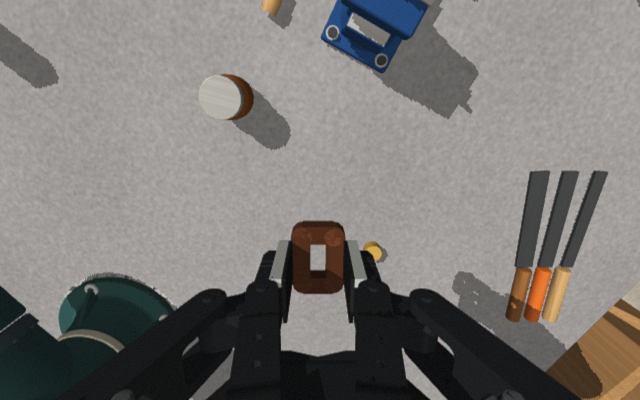

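The spacer is held square at (318,258) and level. Now carrying it to the tang.

Call:
{"method": "arm_command", "body": {
  "commands": [0,0,-0.184,0,0,0,-0.8,0,0,-0.184,0,0,0,-0.8,0,0,-0.184,0,0,0,-0.8,0,0,-0.184,0,0,0,-0.8,0,0,-0.184,0,0,0,-0.8,0,0,-0.182,0,0,0,-0.8,0,0,0,0.5,5,0,-0.8,0,0,0,0.5,5,0,-0.8,0,0,0,0.5,5,0,-0.8,0,0,0,0.4,5,0,-0.8,0,0,0,0,0,0,-0.8,0,0,0,0,0,0,-0.8]
}}

```text
time_s: 19.52
eef_pos: [0.6483, -0.1344, 0.3079]
tcp_rot: [-0.002, 0.696, 0.718, -0.001]
wrist_force: [-1.2, -0.5, -0.7]
width: 0.0269
grasp_force: 29.7
```

```bash
python3 -c "
from h import *
plan(.648,-.1344,.142,1.7)
viewer.read_camera('wrist')
plan(.648,-.1344,.142,1.7)"
```

```text
turn rz=0.000 (-0.0 deg, j6 -0.32->-0.32) shift cm [ 0.   -0.03 16.59] tilt 0.27 t=19.5
turn rz=0.000 (-0.0 deg, j6 -0.32->-0.32) shift cm [1.000e-02 0.000e+00 1.675e+01] tilt 0.12 t=19.6
```

Call:
{"method": "arm_command", "body": {
  "commands": [0,0,0,0,0,5,-0.8,0,0,0,0,0,4.5,-0.8,0,0,0,0,0,1,-0.8,0,0,0,0,0,0,-0.8,0,0,0,0,0,1,-0.8,0,0,0,0,0,1,-0.8,0,0,0,0,0,1,-0.8,0,0,0,0,0,0,-0.8]
}}

```text
time_s: 20.58
eef_pos: [0.6483, -0.1343, 0.1735]
tcp_rot: [-0.001, 0.696, 0.718, -0.001]
wrist_force: [0.3, 0.4, -0.6]
width: 0.0264
grasp_force: 29.7
```

Call:
{"method": "arm_command", "body": {
  "commands": [0,0,0,0,0,1,-0.8,0,0,0,0,0,1,-0.8,0,0,0,0,0,0.5,-0.8,0,0,0,0,0,0,-0.8]
}}

```text
time_s: 21.08
eef_pos: [0.6486, -0.1344, 0.1493]
tcp_rot: [-0.001, 0.696, 0.718, -0.0]
wrist_force: [0.5, 0.1, 0.3]
width: 0.0263
grasp_force: 29.7
```

Call:
{"method": "arm_command", "body": {
  "commands": [0,0,0,0,0,0.3,-0.8,0,0,0,0,0,0,-0.8,0,0,0,0,0,0,-0.8]
}}

```text
time_s: 21.45
eef_pos: [0.6491, -0.1345, 0.1476]
tcp_rot: [0.0, 0.696, 0.718, 0.0]
wrist_force: [1.0, -0.6, -0.5]
width: 0.0266
grasp_force: 29.7
```

Call:
{"method": "arm_command", "body": {
  "commands": [0,0,0,0,0,0.3,-0.8,0,0,0,0,0,0,-0.8,0,0,0,0,0,0,-0.8]
}}

```text
time_s: 21.82
eef_pos: [0.6489, -0.1344, 0.1442]
tcp_rot: [-0.0, 0.696, 0.718, 0.0]
wrist_force: [0.4, 0.4, -1.1]
width: 0.0264
grasp_force: 29.7
```

Call:
{"method": "arm_command", "body": {
  "commands": [0,0,0,0,0,0.1,-0.8,0,0,0,0,0,0,-0.8,0,0,0,0,0,0,-0.8]
}}

```text
time_s: 22.2
eef_pos: [0.6489, -0.1345, 0.1433]
tcp_rot: [-0.0, 0.696, 0.718, 0.0]
wrist_force: [0.1, 0.4, -0.1]
width: 0.0267
grasp_force: 29.7
```

Call:
{"method": "arm_command", "body": {
  "commands": [0,0,0,0,0,0.1,-0.8,0,0,0,0,0,0,-0.8,0,0,0,0,0,0,-0.8]
}}

```text
time_s: 22.58
eef_pos: [0.649, -0.1345, 0.1427]
tcp_rot: [0.0, 0.696, 0.718, 0.0]
wrist_force: [0.3, 0.9, 1.3]
width: 0.0262
grasp_force: 30.0
```

Call:
{"method": "arm_command", "body": {
  "commands": [0,0,0,0,0,0.1,-0.8,0,0,0,0,0,0,-0.8,0,0,0,0,0,0,0.1,0,0,0,0,0,0,0.1,0,0,0,0,0,0,0.1,0,0,0,0,0,-4,0.1,0,0,0,0,0,-5,0.1,0,0,0,0,0,-4,0.1,0,0,0,-2,0,-4,0.1,0,0,0,-2,0,0,0.1,0,0,0,0,0,0,0.1,0,0,0,0,0,0,0.1]
}}

```text
time_s: 24.08
eef_pos: [0.6496, -0.1741, 0.3084]
tcp_rot: [-0.002, 0.696, 0.718, -0.001]
wrist_force: [0.1, 0.4, -0.7]
width: 0.0472
grasp_force: 0.0
```

```bash
sed -i 's/plan(.45.*/plan(.384,.31,.32,41)/' v2.py; python3 v2.py w8.png .133 .142
```

```text
[ 0.64960009 -0.1740669   0.30840232] 0.04722293407291941 [ 0.10547481  0.40632333 -0.68911027]
top c=(650.0,-136.0) L=39.2 W=27.9 yawlong=-89.0 n=911 z=136.4
slope deg [0.12 0.12] z 0.13632546435144402
tip c=(648.3,-134.6) L=9.3 W=3.7 yawlong=-88.2 n=58 z=168.0
cast c=(645.4,-135.2) L=77.8 W=72.9 yawlong=-88.3 n=3220 z=115.7
spacer 0
turn rz=-0.685 (39.3 deg, j6 -0.38->-1.06) shift cm [53.94 11.69 -1.13] tilt 0.26 t=24.1
```

View pics/w8.png

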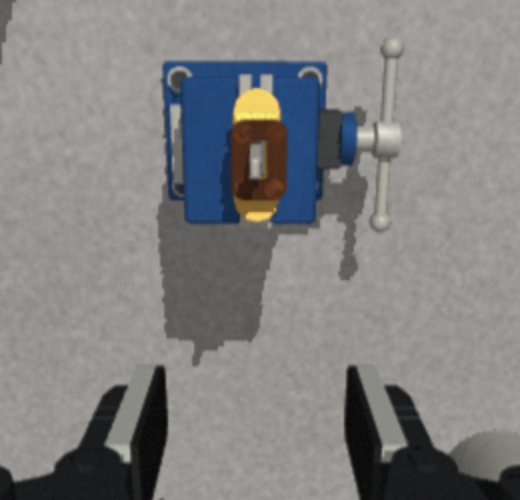

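The spacer is seated flat, with its top at 138 mm after the depth offset and the tang in the slot at (257,160). Next is the grip.

Call:
{"method": "arm_command", "body": {
  "commands": [0,0,-0.171,0,0,0,0.2,0,0,-0.171,0,0,0,0.2,0,0,-0.171,0,0,0,0.2,0,0,-0.172,0,0,0,0.2,0,0,0,5.4,1.17,0,0.2,0,0,0,5.4,1.17,0,0.2,0,0,0,5.4,1.17,0,0.2,0,0,0,5.4,1.17,0,0.2,0,0,0,5.4,1.17,0,0.2,0,0,0,5.4,1.17,0,0.2,0,0,0,5.4,1.17,0,0.2,0,0,0,5.4,1.17,0,0.2]
}}

```text
time_s: 25.62
eef_pos: [0.4356, 0.2149, 0.3103]
tcp_rot: [-0.001, 0.415, 0.91, -0.0]
wrist_force: [-0.1, 0.9, -0.1]
width: 0.0513
grasp_force: 0.0
```

Call:
{"method": "arm_command", "body": {
  "commands": [0,0,0,5.4,1.17,0,0.2,0,0,0,5.4,1.17,0,0.2,0,0,0,0,0,3,0.2,0,0,0,0,0,3,0.2,0,0,0,0,0,0,0.2,0,0,0,0,0,0,0.2]
}}

```text
time_s: 26.38
eef_pos: [0.3844, 0.3102, 0.2521]
tcp_rot: [0.0, 0.415, 0.91, 0.0]
wrist_force: [0.4, 0.2, -0.2]
width: 0.0512
grasp_force: 0.0
```

Run:
```python
from h import *
c,W=shot("wrist","w9.png")
P=blob(W,.384,.31,.05,.072,.083);print(rect(P));x,y=np.array(cv2.minAreaRect((P[:,:2]*1e6).astype(np.float32))[0])/1e6
S=blob(W,.384,.31,.03,.083,.092);print(rect(S))
plan(x,y,.08,41)
```

```text
c=(383.0,310.4) L=40.0 W=27.9 yawlong=-47.8 n=783 z=78.3
c=(383.2,310.3) L=16.5 W=15.8 yawlong=-10.4 n=208 z=86.2
turn rz=-0.001 (0.0 deg, j6 -0.15->-0.15) shift cm [ 0.12 -0.12 17.27] tilt 0.13 t=26.4
```

View pics/w9.png

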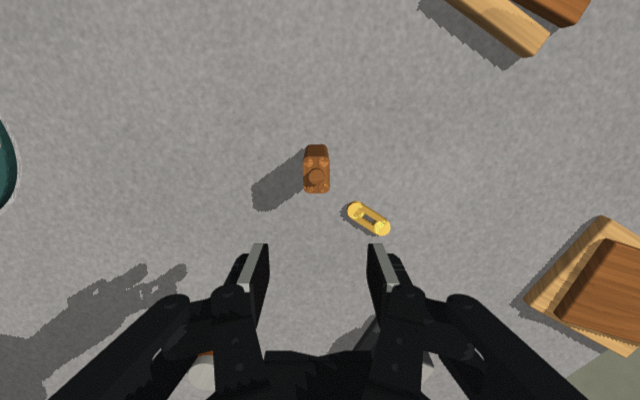

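The grip stands upright at (316,168), and the look-alike guard at (369,218) is clear of it. I'll grip it around z = 56 mm.

Call:
{"method": "arm_command", "body": {
  "commands": [0,0,-0.02,0.1,-0.1,0,0.2,0,0,0,0,0,5,0.2,0,0,0,0,0,5,0.2,0,0,0,0,0,5,0.2,0,0,0,0,0,5,0.2,0,0,0,0,0,0.7,0.2,0,0,0,0,0,0,-0.8,0,0,0,0,0,0,-0.8,0,0,0,0,0,0,-0.8,0,0,0,0,0,0,-0.8,0,0,0,0,0,0,-0.8],
  "grip_force": 40
}}

```text
time_s: 27.8
eef_pos: [0.3843, 0.3109, 0.0464]
tcp_rot: [0.001, 0.406, 0.914, 0.002]
wrist_force: [-0.7, 0.3, 6.3]
width: 0.0274
grasp_force: 45.2
```

Call:
{"method": "arm_command", "body": {
  "commands": [0,0,0,0,0,-3,-0.8,0,0,0,0,0,-5,-0.8,0,0,0,0,0,-6,-0.8,0,0,0,0,0,-6,-0.8,0,0,0,0,0,-6,-0.8,0,0,0,0,0,-3.5,-0.8,0,0,0,0,0,0,-0.8,0,0,0,0,0,0,-0.8]
}}

```text
time_s: 28.8
eef_pos: [0.3826, 0.3099, 0.3376]
tcp_rot: [-0.001, 0.406, 0.914, -0.001]
wrist_force: [0.6, -0.2, -1.1]
width: 0.0275
grasp_force: 44.4
```

Run:
```python
from held import *
held("w10.png",-.06,-.0)
print(get_obs()["width"],get_obs()["wrist_force"]);plan(.648,-.135,.32,1.7)
```

```text
held n 7749
c=(-2.5,-1.4) L=24.9 W=16.7 yawlong=29.2 n=1390 z=-39.9
slope [4.37 0.09]
0.02737999741222448 [-0.09695689  0.30412145 -0.68932461]
turn rz=0.705 (-40.4 deg, j6 -0.17->0.54) shift cm [-45.24  25.23   1.69] tilt 0.25 t=28.9
```

View pics/w10.png

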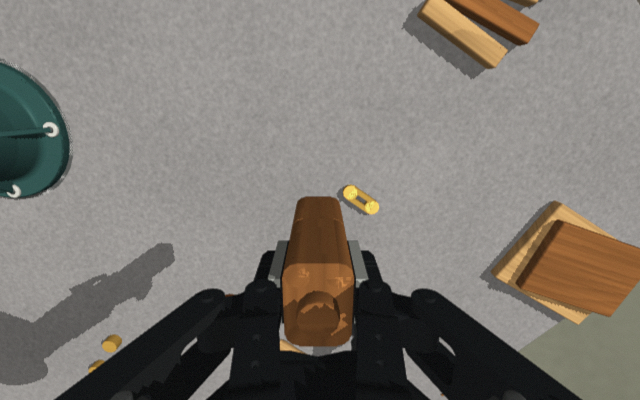

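The grip is held at (318,270). I'll carry it over the vice and measure its tilt and offset in the gripper there.

Call:
{"method": "arm_command", "body": {
  "commands": [0,0,0.176,0,0,0,-0.8,0,0,0.176,0,0,0,-0.8,0,0,0.176,0,0,0,-0.8,0,0,0.176,0,0,0,-0.8,0,0,0,-4.5,2.5,0,-0.8,0,0,0,-4.5,2.5,0,-0.8,0,0,0,-4.5,2.5,0,-0.8,0,0,0,-4.5,2.5,0,-0.8,0,0,0,-4.5,2.5,0,-0.8,0,0,0,-4.5,2.5,0,-0.8,0,0,0,-4.5,2.5,0,-0.8,0,0,0,-4.5,2.5,0,-0.8]
}}

```text
time_s: 30.35
eef_pos: [0.5941, -0.045, 0.3364]
tcp_rot: [-0.002, 0.696, 0.718, -0.001]
wrist_force: [0.8, 0.9, -1.3]
width: 0.0276
grasp_force: 44.3
```

Call:
{"method": "arm_command", "body": {
  "commands": [0,0,0,-4.5,2.5,0,-0.8,0,0,0,-4.5,2.5,0,-0.8,0,0,0,0,0,0,-0.8,0,0,0,0,0,0,-0.8]
}}

```text
time_s: 30.85
eef_pos: [0.6464, -0.1317, 0.3369]
tcp_rot: [-0.002, 0.696, 0.718, -0.001]
wrist_force: [-0.3, -1.0, -0.7]
width: 0.0279
grasp_force: 44.3
```

Run:
```python
from h import *
o=get_obs();c,W=shot("wrist","w11.png")
q=o["tcp_rot"];R=Ro.from_quat([q[1],q[2],q[3],q[0]]).as_matrix()
T=((W.reshape(-1,3)-o["eef_pos"])@R).reshape(W.shape);px=c["pixels"].astype(int)
P=T[(px[...,2]-px[...,0]>12)&(T[...,2]>-.06)&(T[...,2]<.055)&(abs(T[...,1])<.016)&(abs(T[...,0])<.035)]
print(np.histogram(P[:,2]*1000,bins=np.arange(-46,54,4)))
def fit(Q,a,b,d):
    A=np.c_[Q[:,[a,b]],np.ones(len(Q))];k=np.linalg.lstsq(A,Q[:,d],rcond=None)[0];return np.degrees(k[:2]).round(2),k[2]*1000,len(Q)
S=P[P[:,2]<-.0385];print("stub",rect(S))
F=P[(P[:,2]>-.0375)&(P[:,2]<-.030)];print("top",rect(F),fit(F,0,1,2))
E=P[(P[:,2]>-.02)&(P[:,2]<.04)&(abs(P[:,1])<.008)&(P[:,0]>.01)];print("face x vs y,z",fit(E,1,2,0))
plan(.648,-.135,.32,1.7)
```

```text
(array([   0, 1307,  271, 4156,  392,  319,  282,  257,  240,  211,  206,
        188,  177,  160,  149,  133,  133,  123,  116,   98,  100,   99,
         86,   25]), array([-46, -42, -38, -34, -30, -26, -22, -18, -14, -10,  -6,  -2,   2,
         6,  10,  14,  18,  22,  26,  30,  34,  38,  42,  46,  50]))
stub c=(1.2,0.8) L=16.8 W=16.4 yawlong=21.3 n=1251 z=-39.9
top c=(0.7,0.7) L=41.4 W=28.4 yawlong=-0.1 n=4389 z=-32.0 (array([ 0.03, -0.17]), np.float64(-32.16570692167115), 4389)
face x vs y,z (array([ 0.32, -0.01]), np.float64(20.61592226976615), 1530)
turn rz=0.002 (-0.1 deg, j6 -0.32->-0.32) shift cm [-0.4   0.16  1.81] tilt 0.15 t=30.9
```

Call:
{"method": "arm_command", "body": {
  "commands": [0,0,0,-0.5,0.15,0,-0.8,0,0,0,0,0,5,-0.8,0,0,0,0,0,4.5,-0.8,0,0,0,0,0,1,-0.8,0,0,0,0,0,0,-0.8,0,0,0,0,0,0,-0.8]
}}

```text
time_s: 31.65
eef_pos: [0.6496, -0.137, 0.2379]
tcp_rot: [0.003, 0.696, 0.718, 0.001]
wrist_force: [0.8, -0.2, -0.5]
width: 0.0275
grasp_force: 44.3
```

```bash
python3 -c "
from h import *
plan(.648,-.1358,.184,1.7)
viewer.read_camera('wrist')
plan(.648,-.1358,.184,1.7)"
```

```text
turn rz=0.002 (-0.1 deg, j6 -0.32->-0.32) shift cm [ 0.13 -0.16  5.39] tilt 0.33 t=31.6
turn rz=0.002 (-0.1 deg, j6 -0.32->-0.32) shift cm [ 0.14 -0.16  5.38] tilt 0.33 t=31.7
```

Call:
{"method": "arm_command", "body": {
  "commands": [0,0,0,0.1,-0.1,0,-0.8,0,0,0,0,0,1,-0.8,0,0,0,0,0,0,-0.8,0,0,0,0,0,0,-0.8]
}}

```text
time_s: 32.2
eef_pos: [0.6473, -0.1359, 0.2237]
tcp_rot: [-0.0, 0.696, 0.718, -0.0]
wrist_force: [0.3, 0.1, -1.0]
width: 0.0276
grasp_force: 44.3
```

Call:
{"method": "arm_command", "body": {
  "commands": [0,0,0,0,0,0.8,-0.8,0,0,0,0,0,0.7,-0.8,0,0,0,0,0,0,-0.8]
}}

```text
time_s: 32.58
eef_pos: [0.6469, -0.1358, 0.2077]
tcp_rot: [-0.001, 0.696, 0.718, -0.001]
wrist_force: [0.2, 0.3, -0.3]
width: 0.0277
grasp_force: 44.3
```

Call:
{"method": "arm_command", "body": {
  "commands": [0,0,0,0,0,0.8,-0.8,0,0,0,0,0,0.7,-0.8,0,0,0,0,0,0,-0.8]
}}

```text
time_s: 32.95
eef_pos: [0.647, -0.1358, 0.193]
tcp_rot: [-0.001, 0.696, 0.718, -0.0]
wrist_force: [-0.1, -0.1, -1.1]
width: 0.0276
grasp_force: 44.3
```

Call:
{"method": "arm_command", "body": {
  "commands": [0,0,0,0,0.1,0.5,-0.8,0,0,0,0,0,0,-0.8,0,0,0,0,0,0,-0.8]
}}

```text
time_s: 33.33
eef_pos: [0.6485, -0.1359, 0.1894]
tcp_rot: [0.0, 0.696, 0.718, 0.0]
wrist_force: [-0.0, 0.2, -0.4]
width: 0.0276
grasp_force: 44.3
```

Call:
{"method": "arm_command", "body": {
  "commands": [0,0,0,0,0,0.2,-0.8,0,0,0,0,0,0,-0.8,0,0,0,0,0,0,-0.8]
}}

```text
time_s: 33.7
eef_pos: [0.6484, -0.1359, 0.1873]
tcp_rot: [0.0, 0.696, 0.718, 0.0]
wrist_force: [-1.1, -1.0, -1.0]
width: 0.0278
grasp_force: 44.3
```

Call:
{"method": "arm_command", "body": {
  "commands": [0,0,0,0,0,0.1,-0.8,0,0,0,0,0,0,-0.8,0,0,0,0,0,0,-0.8]
}}

```text
time_s: 34.08
eef_pos: [0.6484, -0.1359, 0.1863]
tcp_rot: [-0.0, 0.696, 0.718, 0.0]
wrist_force: [0.2, -0.1, -1.0]
width: 0.0274
grasp_force: 44.3
```

Call:
{"method": "arm_command", "body": {
  "commands": [0,0,0,0,0,0.1,-0.8,0,0,0,0,0,0,-0.8,0,0,0,0,0,0,-0.8]
}}

```text
time_s: 34.45
eef_pos: [0.6484, -0.1359, 0.1853]
tcp_rot: [-0.0, 0.696, 0.718, 0.0]
wrist_force: [0.7, -0.6, -1.0]
width: 0.0274
grasp_force: 44.3
```

Call:
{"method": "arm_command", "body": {
  "commands": [0,0,0,0,0,0.1,-0.8,0,0,0,0,0,0,-0.8,0,0,0,0,0,0,-0.8]
}}

```text
time_s: 34.83
eef_pos: [0.6485, -0.1359, 0.1844]
tcp_rot: [0.0, 0.696, 0.718, 0.0]
wrist_force: [1.0, 0.3, 0.3]
width: 0.0276
grasp_force: 44.4
```

Call:
{"method": "arm_command", "body": {
  "commands": [0,0,0,0,0,0.1,-0.8,0,0,0,0,0,0,-0.8,0,0,0,0,0,0,-0.8]
}}

```text
time_s: 35.2
eef_pos: [0.6485, -0.1359, 0.1844]
tcp_rot: [0.0, 0.696, 0.718, 0.0]
wrist_force: [-1.9, -0.2, 4.7]
width: 0.0275
grasp_force: 45.1
```

Call:
{"method": "arm_command", "body": {
  "commands": [0,0,0,0,0,0,0.1,0,0,0,0,0,0,0.1,0,0,0,0,0,0,0.1,0,0,0,0,0,-4,0.1,0,0,0,0,0,-5,0.1,0,0,0,0,0,-4,0.1,0,0,0,-2,0,-4,0.1,0,0,0,-2,0,0,0.1,0,0,0,0,0,0,0.1,0,0,0,0,0,0,0.1]
}}

```text
time_s: 36.45
eef_pos: [0.6494, -0.1755, 0.3506]
tcp_rot: [-0.002, 0.696, 0.718, -0.001]
wrist_force: [0.2, -0.3, -0.8]
width: 0.047
grasp_force: 0.0
```

```bash
sed -i 's/^plan.*/P=blob(W,.648,-.136,.03,.2205,.235);print("stub",rect(P) if len(P)>5 else 0)\nplan(.352,-.314,.16,0)/' v2.py; python3 v2.py w12.png .21 .2205
```

```text
[ 0.6493773  -0.1755323   0.35059119] 0.04700803743663772 [ 0.21289127 -0.27565013 -0.76292021]
top c=(649.4,-135.0) L=39.8 W=27.7 yawlong=-87.8 n=1108 z=216.4
slope deg [ 0.33 -0.27] z 0.21632922184911996
tip c=(647.5,-115.8) L=23.6 W=2.4 yawlong=7.4 n=25 z=164.2
cast c=(645.4,-134.4) L=76.8 W=73.0 yawlong=-88.2 n=2165 z=115.7
spacer 0
stub c=(649.4,-134.9) L=16.4 W=15.7 yawlong=46.8 n=298 z=224.4
turn rz=0.032 (-1.8 deg, j6 -0.38->-0.35) shift cm [-13.88 -29.74  19.09] tilt 0.24 t=36.5
```

View pics/w12.png

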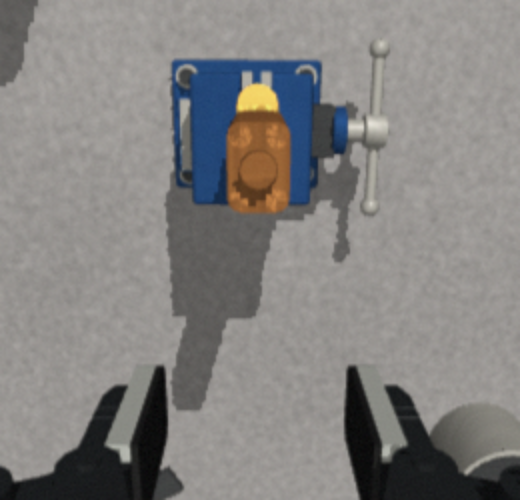

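The grip is seated flush, with its top at 218 mm after the offset. The stub is at (258,170) in the crop, measured at (649.4,-134.9). Next is the rightmost cap.

Call:
{"method": "arm_command", "body": {
  "commands": [0,0,0,-2.16,-5.03,0,0.1,0,0,0,-2.16,-5.03,0,0.1,0,0,0,-2.16,-5.03,0,0.1,0,0,0,-2.16,-5.03,0,0.1,0,0,0,-2.16,-5.03,0,0.1,0,0,0,-2.16,-5.03,0,0.1,0,0,0,0,0,6,0.1,0,0,0,0,0,6,0.1,0,0,0,0,0,6,0.1,0,0,0,0,0,0,0.1,0,0,0,0,0,0,0.1]
}}

```text
time_s: 37.88
eef_pos: [0.3533, -0.3156, 0.1759]
tcp_rot: [0.002, 0.696, 0.718, -0.0]
wrist_force: [-0.1, 1.2, 1.5]
width: 0.0469
grasp_force: 0.0
```

Run:
```python
from h import *
c,W=shot("wrist","w13.png")
P=blob(W,.352,-.314,.032,.012,.022);print(rect(P));(x,y),_=cv2.minEnclosingCircle((P[:,:2]*1000).astype(np.float32));print(x,y)
P=blob(W,.34,-.238,.03,.012,.022);print(rect(P) if len(P)>5 else 0)
plan(x/1000,y/1000,.0125,1.8)
```

```text
c=(351.6,-311.9) L=27.1 W=26.9 yawlong=-67.4 n=587 z=16.2
351.6940002441406 -312.01458740234375
c=(339.2,-237.0) L=26.7 W=26.4 yawlong=1.9 n=728 z=16.3
turn rz=0.000 (-0.0 deg, j6 -0.88->-0.88) shift cm [ 0.45 -0.21 16.5 ] tilt 0.42 t=37.9
```

View pics/w13.png

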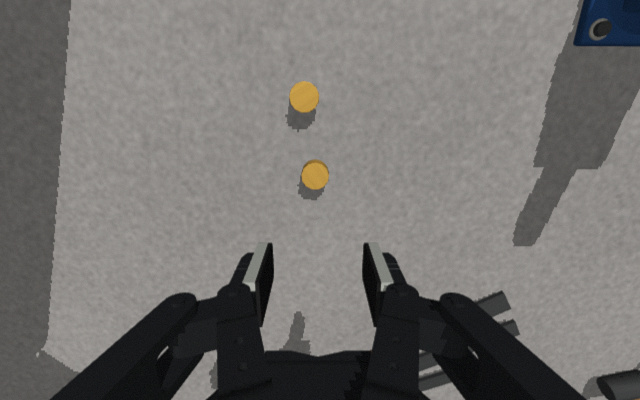

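The rightmost cap is at (315,175), and its twin at (304,97) is 76 mm away. I'll go partway down and measure again once the arm is still.

Call:
{"method": "arm_command", "body": {
  "commands": [0,0,0,0.3,-0.1,5,0.1,0,0,0,0,0,0,0.1,0,0,0,0,0,0,0.1,0,0,0,0,0,0,0.1]
}}

```text
time_s: 38.42
eef_pos: [0.3525, -0.3135, 0.1267]
tcp_rot: [0.003, 0.696, 0.718, -0.0]
wrist_force: [-0.3, -0.9, -0.5]
width: 0.0469
grasp_force: 0.0
```

Run:
```python
from h import *
c,W=shot("wrist","w14.png")
P=blob(W,.352,-.314,.032,.012,.022);print(rect(P));(x,y),_=cv2.minEnclosingCircle((P[:,:2]*1000).astype(np.float32));print(x,y)
plan(x/1000,y/1000,.015,1.8)
```

```text
c=(351.5,-312.0) L=27.2 W=27.0 yawlong=22.9 n=808 z=16.3
351.47552490234375 -311.94970703125
turn rz=-0.000 (0.0 deg, j6 -0.88->-0.88) shift cm [ 0.13 -0.07 11.11] tilt 0.29 t=38.5
```

Call:
{"method": "arm_command", "body": {
  "commands": [0,0,0,0.1,0,4,0.1,0,0,0,0,0,4,0.1,0,0,0,0,0,2.5,0.1,0,0,0,0,0,0.6,0.1,0,0,0,0,0,0,0.1,0,0,0,0,0,0,0.1,0,0,0,0,0,0,-0.8,0,0,0,0,0,0,-0.8,0,0,0,0,0,0,-0.8,0,0,0,0,0,0,-0.8,0,0,0,0,0,0,-0.8],
  "grip_force": 40
}}

```text
time_s: 39.85
eef_pos: [0.3516, -0.3116, 0.0138]
tcp_rot: [0.001, 0.696, 0.718, -0.0]
wrist_force: [-0.9, 0.8, 7.6]
width: 0.0261
grasp_force: 39.2
```

Call:
{"method": "arm_command", "body": {
  "commands": [0,0,0,0,0,-3,-0.8,0,0,0,0,0,-5,-0.8,0,0,0,0,0,-6,-0.8,0,0,0,0,0,-6,-0.8,0,0,0,0,0,-6,-0.8,0,0,0,0,0,-6,-0.8,0,0,0,0,0,0,-0.8,0,0,0,0,0,0,-0.8,0,0,0,0,0,0,-0.8]
}}

```text
time_s: 40.98
eef_pos: [0.3504, -0.3103, 0.3297]
tcp_rot: [-0.002, 0.696, 0.718, 0.0]
wrist_force: [0.4, 0.9, -0.3]
width: 0.0261
grasp_force: 39.5
```

```bash
python3 held.py w15.png
```

```text
held n 2794
c=(-0.3,0.8) L=27.8 W=26.2 yawlong=0.1 n=2152 z=-2.5
slope [ 0.31 -0.1 ]
[ 0.25461954  0.8921315  -0.65583792] 0.025892570376579854
turn rz=0.001 (-0.1 deg, j6 -0.88->-0.88) shift cm [16.54 30.26  1.98] tilt 0.27 t=41.0
```

View pics/w15.png

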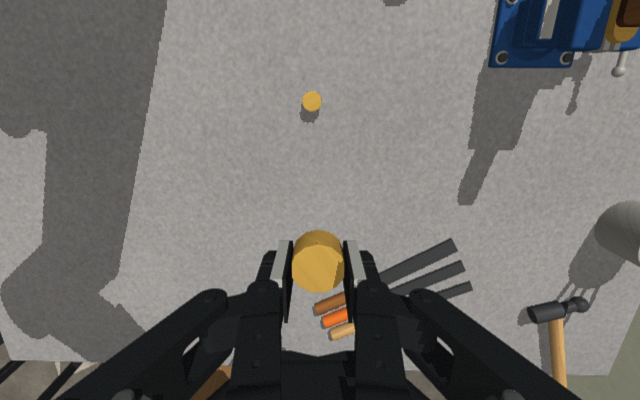

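The right cap is held level at (318,262). Now moving it over the stub.

Call:
{"method": "arm_command", "body": {
  "commands": [0,0,0,2.78,5.05,0,-0.8,0,0,0,2.78,5.05,0,-0.8,0,0,0,2.78,5.05,0,-0.8,0,0,0,2.78,5.05,0,-0.8,0,0,0,2.78,5.05,0,-0.8,0,0,0,2.8,5.05,0,-0.8,0,0,0,0,0,0,-0.8,0,0,0,0,0,5,-0.8,0,0,0,0,0,1.5,-0.8,0,0,0,0,0,0,-0.8,0,0,0,0,0,0,-0.8,0,0,0,0,0,0,-0.8]
}}

```text
time_s: 42.52
eef_pos: [0.6491, -0.135, 0.2701]
tcp_rot: [0.002, 0.696, 0.718, 0.001]
wrist_force: [0.6, -0.4, -1.2]
width: 0.0259
grasp_force: 39.7
```

```bash
python3 -c "
from held import *
held('w16.png')
plan(.6486,-.1346,.232,1.7)"
```

```text
held n 2759
c=(-0.4,0.8) L=27.7 W=26.2 yawlong=0.9 n=2148 z=-2.4
slope [0.41 0.11]
turn rz=0.001 (-0.1 deg, j6 -0.32->-0.32) shift cm [ 0.03 -0.05  3.77] tilt 0.22 t=42.6
```

Call:
{"method": "arm_command", "body": {
  "commands": [0,0,0,0,0,1,-0.8,0,0,0,0,0,1,-0.8,0,0,0,0,0,0,-0.8,0,0,0,0,0,0,-0.8]
}}

```text
time_s: 43.08
eef_pos: [0.6485, -0.1344, 0.247]
tcp_rot: [-0.0, 0.696, 0.718, -0.0]
wrist_force: [-0.9, -0.2, 0.3]
width: 0.0258
grasp_force: 39.7
```

Call:
{"method": "arm_command", "body": {
  "commands": [0,0,0,0,0,0.4,-0.8,0,0,0,0,0,0.4,-0.8,0,0,0,0,0,0,-0.8,0,0,0,0,0,0,-0.8]
}}

```text
time_s: 43.58
eef_pos: [0.6486, -0.1345, 0.2393]
tcp_rot: [0.0, 0.696, 0.718, 0.0]
wrist_force: [-0.1, 0.2, -0.1]
width: 0.0258
grasp_force: 39.7
```

Call:
{"method": "arm_command", "body": {
  "commands": [0,0,0,0,0,0.4,-0.8,0,0,0,0,0,0,-0.8,0,0,0,0,0,0,-0.8]
}}

```text
time_s: 43.95
eef_pos: [0.6486, -0.1345, 0.2352]
tcp_rot: [-0.0, 0.696, 0.718, -0.0]
wrist_force: [0.5, 0.7, -0.8]
width: 0.0258
grasp_force: 39.7
```

Call:
{"method": "arm_command", "body": {
  "commands": [0,0,0,0,0,0.2,-0.8,0,0,0,0,0,0,-0.8,0,0,0,0,0,0,-0.8]
}}

```text
time_s: 44.32
eef_pos: [0.6486, -0.1345, 0.2333]
tcp_rot: [-0.0, 0.696, 0.718, 0.0]
wrist_force: [-0.4, 0.1, -1.1]
width: 0.0262
grasp_force: 39.7
```

Call:
{"method": "arm_command", "body": {
  "commands": [0,0,0,0,0,0.1,-0.8,0,0,0,0,0,0,-0.8,0,0,0,0,0,0,-0.8]
}}

```text
time_s: 44.7
eef_pos: [0.6486, -0.1345, 0.2323]
tcp_rot: [-0.0, 0.696, 0.718, 0.0]
wrist_force: [-0.3, 0.1, 0.1]
width: 0.0263
grasp_force: 39.7
```

Call:
{"method": "arm_command", "body": {
  "commands": [0,0,0,0,0,0.1,-0.8,0,0,0,0,0,0,-0.8,0,0,0,0,0,0,-0.8]
}}

```text
time_s: 45.08
eef_pos: [0.6487, -0.1345, 0.2319]
tcp_rot: [0.0, 0.696, 0.718, 0.0]
wrist_force: [0.1, 0.0, 3.0]
width: 0.0261
grasp_force: 39.9
```

Contact at the expected height, so the cap is seated. I'll release, lift and check.

Call:
{"method": "arm_command", "body": {
  "commands": [0,0,0,0,0,0,0.1,0,0,0,0,0,0,0.1,0,0,0,0,0,0,0.1,0,0,0,0,0,-3,0.1,0,0,0,0,0,-5,0.1,0,0,0,0,0,-5,0.1,0,0,0,-3,0,0,0.1,0,0,0,-3,0,0,0.1,0,0,0,0,0,0,0.1,0,0,0,0,0,0,0.1]
}}

```text
time_s: 46.32
eef_pos: [0.6505, -0.1941, 0.361]
tcp_rot: [-0.0, 0.696, 0.718, 0.0]
wrist_force: [0.4, -0.8, 0.1]
width: 0.047
grasp_force: 0.0
```

Run:
```python
from h import *
o=get_obs();c,W=shot("wrist","w17.png")
def sl(P):
    A=np.c_[P[:,:2]-[.648,-.136],np.ones(len(P))];k=np.linalg.lstsq(A,P[:,2],rcond=None)[0];return np.degrees(k[:2]).round(2)
for l,a,b in(("cap",.228,.242),("grip",.212,.22),("spacer",.133,.1395),("guard",.125,.132)):
    P=blob(W,.648,-.136,.05,a,b);print(l,rect(P) if len(P)>5 else 0,sl(P))
c2,W2=shot("side","s17.png")
P0=np.load("side0.npy")
for l,x,y,r,a,b in(("jar",.46,-.02,.05,.055,.08),("file",.70,-.01,.15,.007,.03)):
    print(l,rect(blob(P0,x,y,r,a,b)),"|",rect(blob(W2,x,y,r,a,b)))
a=cv2.resize(c["pixels"][60:310,190:450],(400,385));b=cv2.resize(c2["pixels"][110:303,280:480],(400,385));cv2.imwrite("pics/fin.png",np.hstack([a,b]))
```

```text
cap c=(649.8,-134.8) L=27.3 W=27.0 yawlong=-89.2 n=857 z=234.3 [ 0.11 -0.56]
grip c=(649.6,-135.5) L=39.6 W=27.7 yawlong=-87.4 n=532 z=216.3 [ 0.02 -0.12]
spacer 0 [0. 0.]
guard c=(648.1,-108.8) L=23.0 W=14.1 yawlong=1.8 n=221 z=128.2 [ 0.5  -1.72]
jar c=(460.6,-21.8) L=51.2 W=50.4 yawlong=-84.4 n=349 z=62.7 | c=(461.1,-21.0) L=51.3 W=50.6 yawlong=60.0 n=347 z=62.9
file c=(665.7,-19.0) L=242.6 W=234.3 yawlong=51.4 n=1062 z=13.8 | c=(665.9,-19.6) L=241.5 W=233.8 yawlong=51.5 n=880 z=14.4
```

View pics/fin.png

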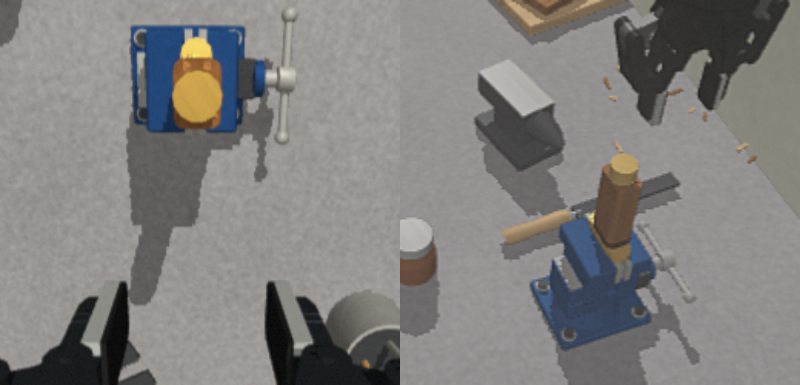

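The guard, spacer, grip and cap are stacked upright and flush: the cap top is at 236 mm after the offset, at (197,95) in the left view. The jar and file have not moved and the gripper is clear.

```bash
python3 -c "
from cell import close_job
print(close_job())"
```

```text
the job is handed in; nothing more can be done
None
```

The job is handed in: guard, spacer, grip and cap are fitted on the tang in that order, seated upright and released, with the jar and file where they were (about 46 s of the 134 s used).

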